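Load the autosampler tray in reverse order

TASK

Move the four sample bottles from the preparation rack into the autosampler's feed tray in reverse order: the bottle nearest the rack's carrying handle goes into the compartment farthest from the sampling tower, the next one into the compartment beside it, and so on, so that the bottle farthest from the handle ends right next to the tower. Stand each bottle upright on the floor of its own compartment, well inside the ribs; set it down rather than drop it, and tip none over.

Things in the scene. Friction and masses are not known exactly. Their poses are not given: they have to be found in the camera images.
- tall_mid (a point): Sample bottle 'tall': tall round white plastic bottle, 36 mm diameter up to 68 mm height, then a shoulder and a narrower grey cap (28 mm); 92 mm high in all. Rigid, closed, 35 to 170 g. The point is on its axis, half-way up (46 mm above its underside); z is up along the bottle.
- squat_mid (a point): Sample bottle 'squat': squat round white plastic jar, 44 mm diameter, with a grey lid of the same diameter on its upper 17 mm; 64 mm high in all. Rigid, closed, 35 to 170 g. The point is on its axis, half-way up (32 mm above its underside); z is up along the bottle.
- square_mid (a point): Sample bottle 'square': square white plastic bottle, 38 x 38 mm in plan up to 60 mm height (flat sides face its own x and y axes), then a short neck and round grey cap (28 mm); 78 mm high in all. Rigid, closed, 35 to 170 g. The point is on its axis, half-way up (39 mm above its underside); z is up along the bottle.
- slim_mid (a point): Sample bottle 'slim': small slim round white plastic vial, 28 mm diameter up to 52 mm height, then a narrower grey cap (24 mm); 66 mm high in all. Rigid, closed, 35 to 170 g. The point is on its axis, half-way up (33 mm above its underside); z is up along the bottle.
- cradle_tall: Fixed grey square tray, 64 x 64 mm, wall 3 mm, in which bottle 'tall' starts (a few mm off centre); one of four in a row, 68 mm apart, on the preparation rack. Origin: centre of its underside, 10 mm above the table; floor 3 mm, rim 12 mm above the origin. x runs along the row to the rack's carrying handle, a steel hoop 80 mm high, 48 mm past the last cradle's centre.
- cradle_squat: Fixed grey square tray, 64 x 64 mm, wall 3 mm, in which bottle 'squat' starts (a few mm off centre); one of four in a row, 68 mm apart, on the preparation rack. Origin: centre of its underside, 10 mm above the table; floor 3 mm, rim 12 mm above the origin. x runs along the row to the rack's carrying handle, a steel hoop 80 mm high, 48 mm past the last cradle's centre.
- cradle_square: Fixed grey square tray, 64 x 64 mm, wall 3 mm, in which bottle 'square' starts (a few mm off centre); one of four in a row, 68 mm apart, on the preparation rack. Origin: centre of its underside, 10 mm above the table; floor 3 mm, rim 12 mm above the origin. x runs along the row to the rack's carrying handle, a steel hoop 80 mm high, 48 mm past the last cradle's centre.
- cradle_slim: Fixed grey square tray, 64 x 64 mm, wall 3 mm, in which bottle 'slim' starts (a few mm off centre); one of four in a row, 68 mm apart, on the preparation rack. Origin: centre of its underside, 10 mm above the table; floor 3 mm, rim 12 mm above the origin. x runs along the row to the rack's carrying handle, a steel hoop 80 mm high, 48 mm past the last cradle's centre.
- tray: The autosampler's feed tray: fixed, cream with a dark floor, empty at the start. Four open square compartments in a row along x, each 64 x 64 mm inside, with low ribs 4 mm thick between. Origin: centre of the row, at table height. Compartment centres at x = -102, -34, +34, +102 mm, y = 0; floor 12 mm, rib tops 20 mm above the table.
- tower: The sampling tower: fixed round cream column, 48 mm across, black head, 88 mm high, with a thin steel probe arm reaching 62 mm to its -y side. It stands on the tray's x axis, 166 mm from the tray's origin, at either the +x or the -x end; a low white waste cup (46 mm wide, 34 mm high) is at the other end. Origin: on its axis, at table height.

How it is judged:
By the outcome, as a careful person would: the job done as asked, in the order asked, and still so for the second after the job is handed in, with the robot touching nothing.
It also fails if it takes over 115 s, if anything falls off the work surface, if the arm or the gripper's body presses on something with over 40 N, if the wrist force passes 120 N, or if a joint passes its speed limit or range.

ROBOT

A 7-joint arm with a two-finger parallel gripper is mounted at the origin on the work surface. World frame = base frame: x ahead of the robot, y to its left, z up, the work surface at z = 0. Lengths are in m, angles in rad, forces in N, time in s.
With the tool pointing down it reaches from about 0.425 to 0.875 m from the base axis. Payload 4.7 kg.
Tool frame: the origin (TCP) lies midway between the tips of the shut fingers; the grasp point (between the pads) lies 19 mm behind it; x points along the fingers, z is the direction in which the jaws open and shut, and the axes are right-handed (so a half turn about x gives the same grasp; the last joint's range is limited). The gripper opens to 87 mm and grips with 3 to 60 N. Pads are 19 mm wide; open, the fingers measure 117 mm over their backs; the gripper's body (75 mm by 190 mm) begins 51 mm behind the grasp point.
Start: joints at [1.229, 0.321, -0.07, 1.45, 0.023, 1.371, -0.057], TCP at [0.226, -0.609, 0.198] pointing down, gripper open.
Joint ranges: [-2.86, 2.86], [-0.3, 2.09], [-1.38, 1.24], [0.06, 2.45], [-1.56, 4.7], [0.09, 2.05], [-2.69, 2.69]. Speed limits (rad/s): [2.57, 2.57, 3.14, 3.14, 3.14, 3.14, 3.14].

INTERFACE

Orientations are given as a rotation vector (axis times angle).
In Python, from bench import ctrl, vision, close_job gives the robot as it stands. The module is installed in compiled form; this text tells all that it offers.
- The arm moves only by the tool servo_tool, never from a script. Its argument "commands" is a list that holds one entry, the list of rows, each a list of 7 numbers: the turn, a rotation vector about the tool's x, y, z in degrees, then the shift along the tool's x, y, z in mm, then the finger opening in mm, from 0 to 87. In form: [[[wx, wy, wz, x, y, z, grip], ...]]. A call has 1 to 5 rows; each row is the pose to reach, as a shift and turn from the pose commanded when the call began, along the tool's axes at that moment; what a row does not reach only later rows make up. A row lasts 1/8 s, in which the tool goes at most 62.5 mm and 10.7 degrees, less where a joint would pass 70% of its speed; a pose out of reach is approached as far as the arm can. A call with a gripper value outside its range is refused whole. The fingers move at their own pace and stop on an object; "newtons" is the grip in N (left out, the last holds). Time passes only in rows, so rows that repeat a pose let the fingers close. It gives the time, the measured TCP pose, the force and the opening at its end, in the units of the state.
- ctrl.get_state(): the state, without advancing time (a new reading comes with each control period).
- vision.get_image(name): name is "scene" or "top"; returns the picture (420x560x3 uint8, red, green, blue); there is no depth.
- vision.camera_info(name): a dict with "fov_y" (degrees; the focal length in pixels is half the picture's height over the tangent of half this angle, whatever the lens; pixels are square), "cx", "cy" (the principal point, pixels), "pose" (4x4, takes a point from camera to world coordinates). Camera axes: x right, y down, z forward; pixel columns grow to the right and rows downward; lengths in m; the calibration is good to about 2 mm. A picture is of the moment at which its call begins. camera_info takes no time and is no camera call.
- close_job(): hands the job in, once; it reports no verdict.
The state is a dict: "time": time; "joint_positions": joint angles; "qd": joint speeds; "joint_torque": joint torques, N m; "position": TCP position; "tool_rot": TCP orientation; "ft_force": force on the tool from outside, world axes, zero at the start; "torque": the same for the moment, N m; "grip_width": opening from 0.0 (shut) to 1.0 (fully open).
Only numpy, scipy, OpenCV 4.12 (cv2) and the standard library are available. Lean on these libraries where they do the work, as an engineer would, in place of code of your own. Each camera call takes 0.05 s, during which the arm holds its last target. There are 200 camera calls.

## Working session

There is one attempt and no reset: what is moved stays moved. The work goes in short steps, Python scripts to look and compute and a tool call to move; the robot and the scene stay as the last step left them, time stands still between calls to the robot, and variables do not carry over. Pictures are saved under pics/ and viewed, about 12 in all and at most 16, crops included, and the job is handed in when it is done.

Besides the shell and the picture viewer there is one more tool, called as name(argument=value, ...) on one line, values as JSON. servo_tool: Moves the arm, as the interface text tells. Its arguments: {"type":"object","properties":{"commands":{"type":"array"},"newtons":{"type":"number"}},"required":["commands"]}

```bash
mkdir -p pics; python3 - <<'E'
from bench import ctrl, vision
import cv2,numpy as np
for n in("scene","top"):
    im=vision.get_image(n); np.save(f"pics/{n}0.npy",im); cv2.imwrite(f"pics/{n}0.png",im[:,:,::-1])
    i=vision.camera_info(n); print(n,i["fov_y"],i["cx"],i["cy"],np.round(i["pose"],4).tolist(), {k:v for k,v in i.items() if k not in("pose",)})
print(ctrl.get_state())
E
```

```text
scene 42.6407699711385 276.3382994369686 201.82786623864493 [[-0.3509, 0.7378, -0.5766, 1.1734], [0.9364, 0.2737, -0.2196, 0.2507], [-0.0042, -0.617, -0.787, 0.9311], [0.0, 0.0, 0.0, 1.0]] {'fov_y': 42.6407699711385, 'cx': 276.3382994369686, 'cy': 201.82786623864493}
top 42.79822609039038 278.4245435100973 202.52476363277657 [[-0.0054, -0.9849, 0.1728, 0.3521], [-0.9998, 0.0019, -0.0201, -0.0028], [0.0195, -0.1729, -0.9847, 1.1684], [0.0, 0.0, 0.0, 1.0]] {'fov_y': 42.79822609039038, 'cx': 278.4245435100973, 'cy': 202.52476363277657}
{'time': 0.1, 'joint_positions': array([ 1.22910053,  0.32175874, -0.07009255,  1.45155018,  0.02262305,
        1.37081129, -0.05691078]), 'qd': array([ 1.91817526e-03, -2.87705888e-03, -4.87666721e-04, -2.25499663e-03,
       -3.56756482e-05,  1.50741639e-03,  1.36992208e-03]), 'joint_torque': array([-1.78781152e-04, -4.92570949e+01, -4.05472387e-01, -3.13398707e+01,
       -6.40441803e-02,  3.94376472e-02,  6.77533421e-05]), 'position': array([ 0.22617859, -0.60880195,  0.19726601]), 'tool_rot': array([ 0.9441616 ,  1.35831305, -0.94267741]), 'ft_force': array([-0.77850195, -0.76377284, -0.72528763]), 'torque': array([-0.05485187,  0.05416426, -0.00909099]), 'grip_width': 0.9933299230977609}
```

View pics/scene0.png

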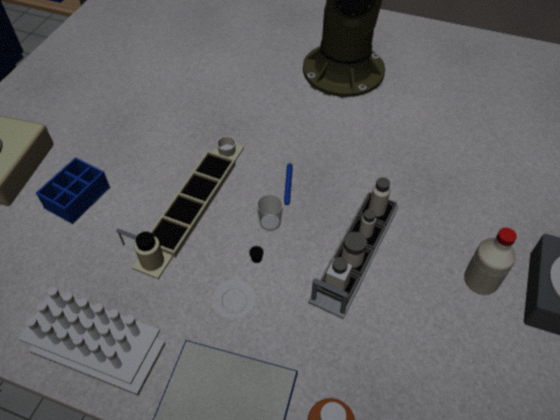

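View pics/top0.png

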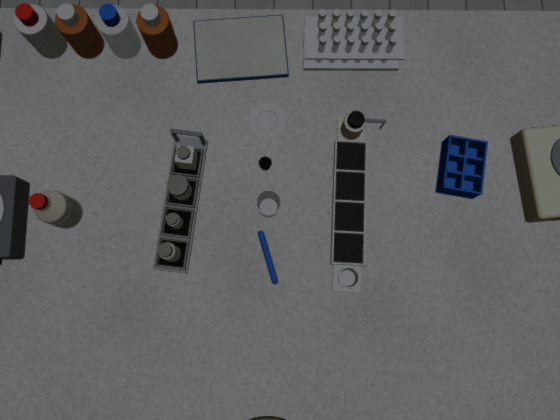

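The scene shows the rack's handle at its far end (top view about 188,135), with square, squat, slim, then tall running towards the robot. The tower is at the tray's far end (355,122) and the waste cup at the near end (347,278). So square goes nearest the cup, and tall goes next to the tower.

```bash
cat > h.py <<'E'
import numpy as np,cv2
from scipy.spatial.transform import Rotation as R
from bench import ctrl,vision
def cast(n,px,z):
    i=vision.camera_info(n);f=210/np.tan(np.radians(i["fov_y"]/2));P=np.array(i["pose"])
    px=np.atleast_2d(px).astype(float)
    d=np.c_[(px[:,0]-i["cx"])/f,(px[:,1]-i["cy"])/f,np.ones(len(px))]@P[:3,:3].T
    o=P[:3,3];return o+d*((z-o[2])/d[:,2])[:,None]
def grab(n,name):
    im=vision.get_image(n);np.save(f"pics/{name}.npy",im);return im
E
python3 - <<'E'
from h import *
im=np.load("pics/top0.npy");g=cv2.cvtColor(im,cv2.COLOR_RGB2GRAY)
m=(cv2.GaussianBlur(g,(3,3),0)<45).astype(np.uint8); m[:,:320]=0;m[:,380:]=0
for c in cv2.findContours(m,0,2)[0]:
    if cv2.contourArea(c)>300:
        r=cv2.minAreaRect(c); print("floor",np.round(r[0],1),np.round(r[1],1),round(r[2],1),cast("top",r[0],.012)[0].round(4))
a=cv2.resize(im[120:280,145:215,::-1],None,fx=5,fy=5,interpolation=cv2.INTER_CUBIC)[:, :]
s=np.load("pics/scene0.npy")[170:315,300:405,::-1];b=cv2.resize(s,None,fx=4.2,fy=4.2,interpolation=cv2.INTER_CUBIC)
a=cv2.resize(a,None,fx=.75,fy=.75)
o=np.zeros((620,720,3),np.uint8);o[:a.shape[0],:a.shape[1]]=a;o[:b.shape[0],270:270+b.shape[1]]=b
cv2.imwrite("pics/crop.png",np.clip(o[:610,:]*1.6,0,255)[:600])
print(R.from_rotvec(ctrl.get_state()["tool_rot"]).as_matrix().round(3).tolist())
E
```

```text
floor [348.1 247.5] [28.2 28.1] 2.9 [ 0.4559 -0.1768  0.012 ]
floor [348.8 216.2] [27.6 27.6] 2.4 [ 0.5243 -0.1801  0.012 ]
floor [349.5 185.5] [27. 27.] 90.0 [ 0.5929 -0.1837  0.012 ]
floor [350.4 155.7] [27.5 26.2] 3.2 [ 0.6608 -0.1877  0.012 ]
[[-0.001, 0.937, 0.348], [0.002, 0.348, -0.937], [-1.0, -0.0, -0.002]][ WARN:0@0.644] global loadsave.cpp:1063 imwrite_ Unsupported depth image for selected encoder is fallbacked to CV_8U.
```

View pics/crop.png

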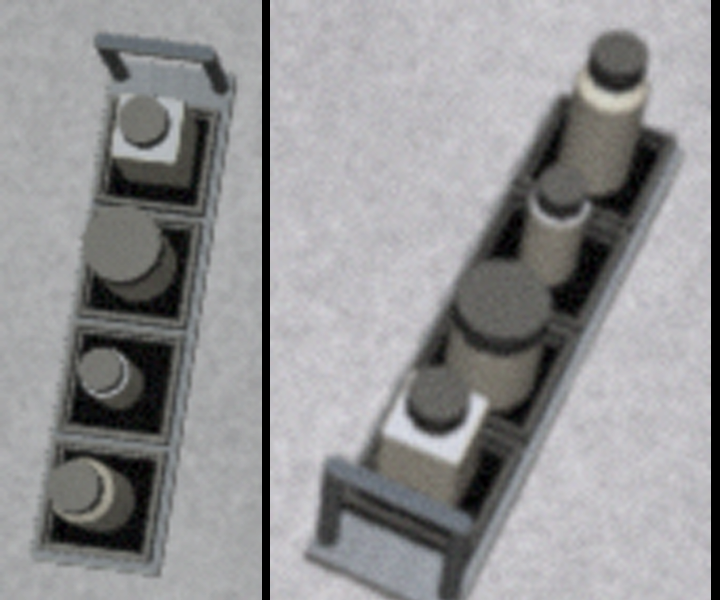

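```bash
python3 - <<'E'
from h import *
T=np.array([[143,120],[122,245],[103,370],[75,486]])/3.75+[145,120]
S=(np.array([[437,393],[506,300],[561,188],[618,52]])-[270,0])/4.2+[300,170]
Z=[.091,.077,.079,.105]
for n,t,s,z in zip(["square","squat","slim","tall"],T,S,Z): print(n,cast("top",t,z)[0].round(4),cast("scene",s,z)[0].round(4))
c=cast("top",np.array([[118,95],[182,98],[177,163],[112,158]])/3.75+[145,120],.073);print(c.round(4))
e=np.degrees([np.arctan2(*(p-q)[[1,0]]) for p,q in((c[0],c[1]),(c[3],c[2]),(c[0],c[3]),(c[1],c[2]))]);print(e)
# cradle outlines (outer rim corners)
r=cast("top",np.array([[235,80],[160,575],[35,560],[110,85]])/3.75+[145,120],.010);print(r.round(4),np.degrees(np.arctan2(*(r[0]-r[1])[[1,0]])),np.degrees(np.arctan2(*(r[3]-r[2])[[1,0]])))
st=ctrl.get_state();M=R.from_rotvec(st["tool_rot"]).as_matrix();print("jaw yaw",np.degrees(np.arctan2(M[1,2],M[0,2])),st["position"])
E
```

```text
square [0.6477 0.1718 0.091 ] [0.6513 0.1746 0.091 ]
squat [0.5802 0.1838 0.077 ] [0.5844 0.1887 0.077 ]
slim [0.5102 0.1919 0.079 ] [0.5156 0.1963 0.079 ]
tall [0.4447 0.2002 0.105 ] [0.4473 0.2031 0.105 ]
[[0.6671 0.1891 0.073 ]
 [0.6654 0.1532 0.073 ]
 [0.6278 0.1552 0.073 ]
 [0.6307 0.1914 0.073 ]]
[87.22868238 85.442861   -3.68044835 -2.98952012]
[[0.6945 0.1309 0.01  ]
 [0.4021 0.1685 0.01  ]
 [0.4109 0.2398 0.01  ]
 [0.6914 0.205  0.01  ]] -7.322076536392331 -7.0589027232396315
jaw yaw -69.61274446913109 [ 0.22617859 -0.60880195  0.19726601]
```

servo_tool(commands=[[[5,0,0,0,46,-40,87],[10,0,0,0,92,-80,87],[15,0,0,0,138,-120,87],[20,0,0,0,184,-160,87],[25.4,0,0,0,230,-200,87]]], newtons=25)

```text
time: 0.72
position: [0.3729, -0.3397, 0.198]
tool_rot: [1.275, 1.165, -1.276]
ft_force: [0.9, -0.1, 0.5]
grip_width: 0.999
```

```bash
cat >> h.py <<'E'
def delta(t,yaw=-95):
    s=ctrl.get_state();M=R.from_rotvec(s["tool_rot"]).as_matrix()
    x=np.array([0,0,-1.]);z=np.array([np.cos(np.radians(yaw)),np.sin(np.radians(yaw)),0]);D=np.c_[x,np.cross(z,x),z]
    print("pos",s["position"].round(4),"t",round(s["time"],2),"F",s["ft_force"].round(1),"g",round(s["grip_width"]*87,1))
    print("turn",np.degrees(R.from_matrix(M.T@D).as_rotvec()).round(1),"shift",(M.T@(np.array(t)-s["position"])*1000).round(1))
E
python3 -c "
from h import *
delta([.649,.173,.2])"
```

```text
pos [ 0.3729 -0.3397  0.198 ] t 0.72 F [ 0.9 -0.1  0.5] g 86.9
turn [-0.2  0.   0. ] shift [  -2.1  228.6 -535.6]
```

servo_tool(commands=[[[0,0,0,0,23,-54,87],[0,0,0,0,46,-107,87],[0,0,0,0,69,-161,87],[0,0,0,0,91,-214,87],[0,0,0,0,114,-268,87]]])

```text
time: 1.35
position: [0.5096, -0.0832, 0.1981]
tool_rot: [1.273, 1.166, -1.274]
ft_force: [0.1, -1.5, 0.0]
grip_width: 0.998
```

servo_tool(commands=[[[0,0,0,0,23,-54,87],[0,0,0,0,46,-107,87],[0,0,0,0,69,-161,87],[0,0,0,0,92,-214,87],[0,0,0,0,115,-267,87]]])

```text
time: 1.98
position: [0.6479, 0.1723, 0.1976]
tool_rot: [1.273, 1.166, -1.275]
ft_force: [0.4, -1.1, 1.0]
grip_width: 1.0
```

```bash
python3 -c "
from h import *
delta([.649,.173,.035])
for n in ('scene','top'): grab(n,n+'1')
a=np.load('pics/scene1.npy')[120:330,250:450];b=np.load('pics/top1.npy')[70:280,100:300]
o=np.hstack([cv2.resize(q,None,fx=2,fy=2) for q in(a,b)])[:,:,::-1];cv2.imwrite('pics/c1.png',np.clip(o*1.6,0,255).astype(np.uint8))"
```

```text
pos [0.6479 0.1723 0.1976] t 1.98 F [ 0.4 -1.1  1. ] g 87.0
turn [-0.1  0.   0. ] shift [162.6   1.1  -0.9]
```

View pics/c1.png

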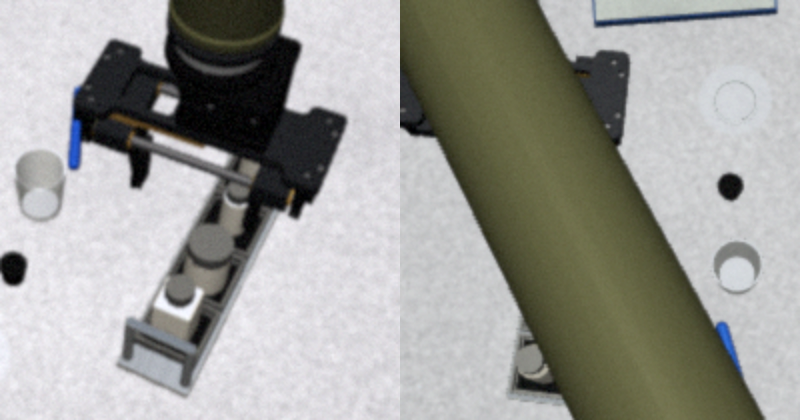

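Jaws straddle the rack over the square bottle (scene crop about 180,290). Descending.

servo_tool(commands=[[[0,0,0,40,1,-1,87],[0,0,0,80,1,-1,87],[0,0,0,120,1,-1,87],[0,0,0,150,1,-1,87],[0,0,0,162,1,-1,87]]])

```text
time: 2.7
position: [0.6466, 0.1706, 0.0337]
tool_rot: [1.271, 1.168, -1.277]
ft_force: [-0.5, 0.6, 0.4]
grip_width: 0.998
```

servo_tool(commands=[[[0,0,0,0,0,0,70],[0,0,0,0,0,0,55],[0,0,0,0,0,0,45],[0,0,0,0,0,0,35],[0,0,0,0,0,0,30]]], newtons=20)

```text
time: 3.32
position: [0.6485, 0.1722, 0.0366]
tool_rot: [1.274, 1.166, -1.273]
ft_force: [-0.4, -0.8, 0.3]
grip_width: 0.515
```

servo_tool(commands=[[[0,0,0,0,0,0,30],[0,0,0,0,0,0,30]]])

```text
time: 3.58
position: [0.6484, 0.1723, 0.0364]
tool_rot: [1.273, 1.167, -1.273]
ft_force: [1.0, 0.2, 1.2]
grip_width: 0.438
```

```bash
python3 -c "
from h import *
delta([.649,.173,.035])
a=grab('scene','s2')[170:320,270:430]
cv2.imwrite('pics/c2.png',np.clip(cv2.resize(a,None,fx=4,fy=4,interpolation=2)[:,:,::-1]*1.6,0,255).astype(np.uint8))"
```

```text
pos [0.6484 0.1723 0.0364] t 3.58 F [1.  0.2 1.2] g 38.1
turn [-0. -0. -0.] shift [ 1.4  0.6 -0.7]
```

View pics/c2.png

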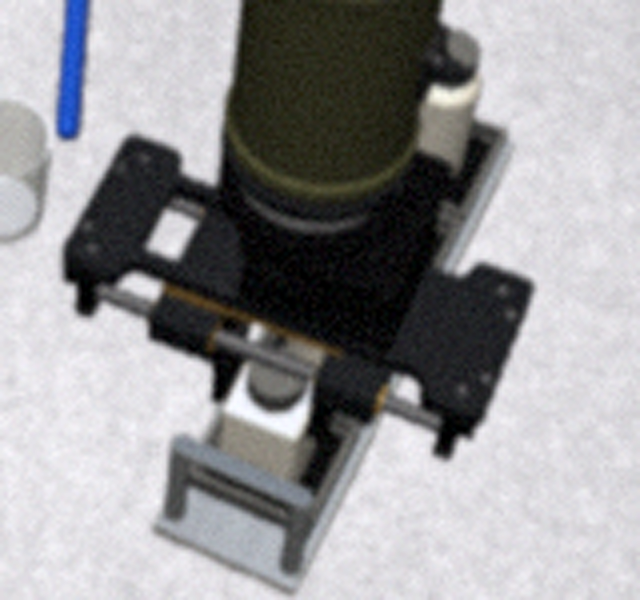

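servo_tool(commands=[[[0,0,0,0,0,0,30],[0,0,0,-10,0,0,30],[0,0,0,-40,0,0,30],[0,0,0,-80,0,0,30],[0,0,0,-120,0,0,30]]])

```text
time: 4.25
position: [0.648, 0.1718, 0.1576]
tool_rot: [1.273, 1.167, -1.274]
ft_force: [1.0, 0.0, -0.7]
grip_width: 0.437
```

```bash
python3 - <<'E'
from h import *
delta([.457,-.175,.156])
im=np.load("pics/scene0.npy");g=cv2.GaussianBlur(cv2.cvtColor(im,cv2.COLOR_RGB2GRAY),(3,3),0)
m=(g<40).astype(np.uint8);m[:,:140]=0;m[:,245:]=0;m[:140]=0
for c in cv2.findContours(m,0,2)[0]:
    if cv2.contourArea(c)>200:
        M=cv2.moments(c);p=(M["m10"]/M["m00"],M["m01"]/M["m00"]);print(np.round(p,1),cv2.contourArea(c),cast("scene",p,.012)[0].round(4))
E
```

```text
pos [0.648  0.1718 0.1576] t 4.25 F [ 1.   0.  -0.7] g 38.0
turn [-0.  0.  0.] shift [   1.8 -159.9  362.2]
[162.4 235.2] 756.0 [ 0.6644 -0.1962  0.012 ]
[183.6 209.6] 536.0 [ 0.589  -0.1851  0.012 ]
[198.9 187. ] 470.5 [ 0.5206 -0.1816  0.012 ]
[213.4 165.9] 425.5 [ 0.4522 -0.1778  0.012 ]
```

servo_tool(commands=[[[0,0,0,0,-10,20,30],[0,0,0,0,-25,60,30],[0,0,0,0,-45,105,30],[0,0,0,0,-65,150,30],[0,0,0,0,-85,195,30]]])

```text
time: 4.88
position: [0.5456, -0.0162, 0.1566]
tool_rot: [1.273, 1.166, -1.273]
ft_force: [-0.1, -1.2, -0.7]
grip_width: 0.436
```

servo_tool(commands=[[[0,0,0,0,-20,45,30],[0,0,0,0,-40,90,30],[0,0,0,0,-60,135,30],[0,0,0,0,-70,160,30],[0,0,0,0,-75,169,30]]])

```text
time: 5.5
position: [0.4562, -0.1781, 0.1566]
tool_rot: [1.275, 1.165, -1.276]
ft_force: [0.3, 0.9, -0.9]
grip_width: 0.435
```

servo_tool(commands=[[[0,0,0,30,0,0,30],[0,0,0,60,0,0,30],[0,0,0,80,0,0,30],[0,0,0,80,0,0,30]]])

```text
time: 6.0
position: [0.4563, -0.1746, 0.075]
tool_rot: [1.272, 1.171, -1.273]
ft_force: [1.0, 0.6, -1.0]
grip_width: 0.433
```

```bash
python3 -c "
from h import *
delta([.457,-.177,.036])
a=grab('scene','s3')[90:280,110:300];b=grab('top','t3')[110:300,280:420]
o=np.hstack([cv2.resize(q,None,fx=2.4,fy=2.4,interpolation=2) for q in(a,b)])[:,:,::-1];cv2.imwrite('pics/c3.png',np.clip(o*1.6,0,255).astype(np.uint8))"
```

```text
pos [ 0.4563 -0.1746  0.075 ] t 6.0 F [ 1.   0.6 -1. ] g 37.7
turn [ 0.1 -0.1  0.2] shift [39.   1.   2.4]
```

View pics/c3.png

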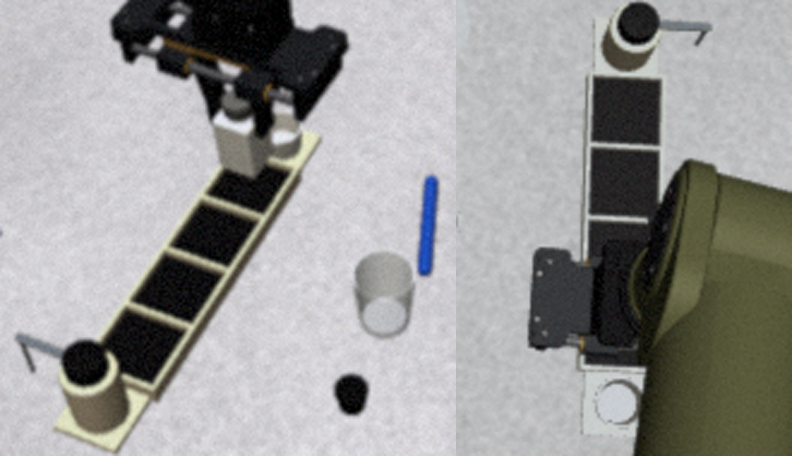

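servo_tool(commands=[[[0,0,0,15,0,1,30],[0,0,0,30,0,1,30],[0,0,0,35,0,1,30],[0,0,0,37,0,1,30],[0,0,0,38,0,1,30]]])

```text
time: 6.72
position: [0.4572, -0.1775, 0.0383]
tool_rot: [1.273, 1.166, -1.273]
ft_force: [-0.5, 0.0, -1.5]
grip_width: 0.435
```

```bash
python3 -c "
from h import *
delta([.457,-.177,.0355])
grab('scene','z')
delta([.457,-.177,.0355])
"
```

```text
pos [ 0.4572 -0.1775  0.0383] t 6.72 F [-0.5  0.  -1.5] g 37.9
turn [-0.  0. -0.] shift [ 2.8 -0.3 -0.5]
pos [ 0.4572 -0.1776  0.0383] t 6.78 F [-0.5  0.2 -0.9] g 37.9
turn [-0.  0. -0.] shift [ 2.8 -0.3 -0.5]
```

Still about 3 mm above the floor, with no contact yet.

servo_tool(commands=[[[0,0,0,1,0,0,30],[0,0,0,2,0,0,30],[0,0,0,3,0,0,30],[0,0,0,3,0,0,30]]])

```text
time: 7.28
position: [0.4571, -0.1776, 0.0353]
tool_rot: [1.273, 1.166, -1.273]
ft_force: [0.1, 0.4, -1.0]
grip_width: 0.438
```

```bash
python3 -c "
from h import *
delta([.457,-.177,.0355])
"
```

```text
pos [ 0.4571 -0.1776  0.0353] t 7.28 F [ 0.1  0.4 -1. ] g 38.1
turn [-0.  0. -0.] shift [-0.2 -0.2 -0.6]
```

servo_tool(commands=[[[0,0,0,0.5,0,0,30],[0,0,0,1,0,0,30],[0,0,0,1,0,0,30]]])

```text
time: 7.65
position: [0.4574, -0.1775, 0.0352]
tool_rot: [1.273, 1.166, -1.273]
ft_force: [-3.1, 2.1, 6.4]
grip_width: 0.436
```

servo_tool(commands=[[[0,0,0,0.5,0,0,30],[0,0,0,1,0,0,30],[0,0,0,1,0,0,30]]])

```text
time: 8.02
position: [0.4576, -0.1773, 0.0351]
tool_rot: [1.273, 1.166, -1.273]
ft_force: [-4.5, 2.6, 13.9]
grip_width: 0.435
```

servo_tool(commands=[[[0,0,0,-1.5,0,0,30],[0,0,0,-1.5,0,0,40],[0,0,0,-1.5,0,0,50],[0,0,0,-1.5,0,0,70],[0,0,0,-1.5,0,0,87]]])

```text
time: 8.65
position: [0.4569, -0.1776, 0.0346]
tool_rot: [1.273, 1.167, -1.274]
ft_force: [-0.4, 1.2, -0.0]
grip_width: 0.713
```

servo_tool(commands=[[[0,0,0,0,0,0,87],[0,0,0,-20,0,0,87],[0,0,0,-60,0,0,87],[0,0,0,-110,0,0,87],[0,0,0,-140,0,0,87]]])

```text
time: 9.28
position: [0.4579, -0.1778, 0.1774]
tool_rot: [1.273, 1.163, -1.272]
ft_force: [1.0, -0.3, -0.0]
grip_width: 0.999
```

```bash
python3 -c "
from h import *
delta([.582,.186,.176])
"
```

```text
pos [ 0.4579 -0.1778  0.1774] t 9.28 F [ 1.  -0.3 -0. ] g 86.9
turn [-0.   0.1 -0.2] shift [   1.1   91.8 -373.2]
```

servo_tool(commands=[[[0,0,0,0,5,-20,87],[0,0,0,0,15,-60,87],[0,0,0,0,27,-110,87],[0,0,0,0,39,-160,87],[0,0,0,0,52,-210,87]]])

```text
time: 9.9
position: [0.5275, 0.0285, 0.1749]
tool_rot: [1.274, 1.165, -1.274]
ft_force: [0.1, 0.3, 0.0]
grip_width: 1.001
```

servo_tool(commands=[[[0,0,0,0,12,-50,87],[0,0,0,0,24,-100,87],[0,0,0,0,34,-140,87],[0,0,0,0,40,-160,87],[0,0,0,0,40,-163,87]]])

```text
time: 10.52
position: [0.5809, 0.1879, 0.1744]
tool_rot: [1.272, 1.169, -1.272]
ft_force: [0.0, 0.3, 0.4]
grip_width: 0.999
```

servo_tool(commands=[[[0,0,0,40,0,0,87],[0,0,0,80,0,0,87],[0,0,0,120,0,0,87],[0,0,0,140,0,0,87],[0,0,0,145,0,0,80]]])

```text
time: 11.15
position: [0.5808, 0.1848, 0.0289]
tool_rot: [1.273, 1.166, -1.276]
ft_force: [-0.1, -0.8, 0.4]
grip_width: 0.954
```

servo_tool(commands=[[[0,0,0,0,0,0,65],[0,0,0,0,0,0,50],[0,0,0,0,0,0,40],[0,0,0,0,0,0,36],[0,0,0,0,0,0,36]]])

```text
time: 11.78
position: [0.5815, 0.186, 0.0301]
tool_rot: [1.274, 1.166, -1.273]
ft_force: [-1.1, -0.7, 1.6]
grip_width: 0.501
```

servo_tool(commands=[[[0,0,0,0,0,0,36],[0,0,0,0,0,0,36]]])

```text
time: 12.02
position: [0.5815, 0.186, 0.0301]
tool_rot: [1.274, 1.166, -1.273]
ft_force: [0.7, -0.3, 3.3]
grip_width: 0.498
```

```bash
python3 -c "
from h import *
delta([.582,.186,.031])
b=grab('scene','s4')[90:320,110:430]
b=cv2.resize(b,None,fx=2.4,fy=2.4,interpolation=2)[:,:,::-1];cv2.imwrite('pics/c4.png',np.clip(b*1.6,0,255).astype(np.uint8))
"
```

```text
pos [0.5815 0.186  0.0301] t 12.03 F [ 0.7 -0.3  3.3] g 43.3
turn [-0.  0. -0.] shift [-0.9  0.5 -0. ]
```

View pics/c4.png

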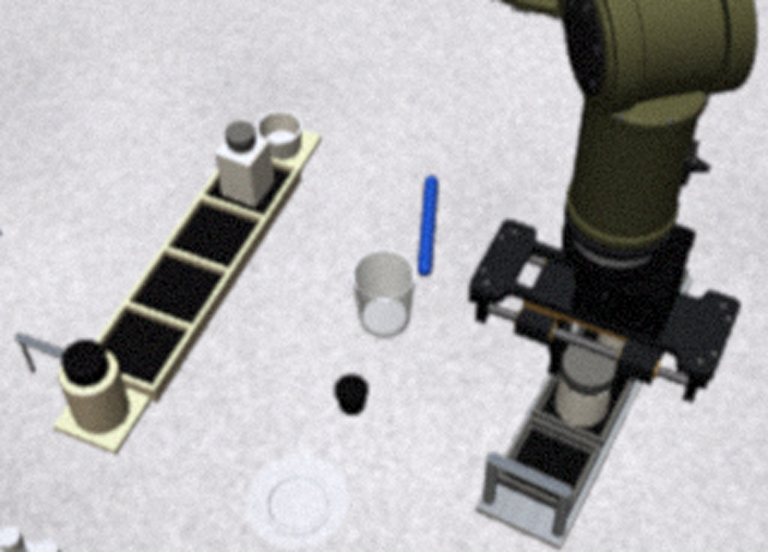

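servo_tool(commands=[[[0,0,0,0,0,0,36],[0,0,0,-10,0,0,36],[0,0,0,-40,0,0,36],[0,0,0,-80,0,0,36],[0,0,0,-125,0,0,36]]])

```text
time: 12.7
position: [0.5804, 0.186, 0.1553]
tool_rot: [1.272, 1.168, -1.275]
ft_force: [0.8, -1.2, -1.2]
grip_width: 0.499
```

servo_tool(commands=[[[0,0,0,0,-1,20,36],[0,0,0,0,-4,60,36],[0,0,0,0,-7,105,36],[0,0,0,0,-10,150,36],[0,0,0,0,-13,195,36]]])

```text
time: 13.32
position: [0.5506, -0.0082, 0.1547]
tool_rot: [1.273, 1.167, -1.273]
ft_force: [-0.1, -0.3, -1.4]
grip_width: 0.504
```

servo_tool(commands=[[[0,0,0,0,-3,50,36],[0,0,0,0,-6,100,36],[0,0,0,0,-9,145,36],[0,0,0,0,-11,170,36],[0,0,0,0,-11,175,36]]])

```text
time: 13.95
position: [0.5242, -0.1824, 0.1545]
tool_rot: [1.276, 1.165, -1.277]
ft_force: [0.4, 1.0, -2.1]
grip_width: 0.504
```

servo_tool(commands=[[[0,0,0,30,0,0,36],[0,0,0,70,0,0,36],[0,0,0,105,0,0,36],[0,0,0,115,0,0,36],[0,0,0,115,0,0,36]]])

```text
time: 14.58
position: [0.5253, -0.1792, 0.0399]
tool_rot: [1.273, 1.168, -1.272]
ft_force: [0.5, 0.3, -0.6]
grip_width: 0.501
```

```bash
python3 -c "
from h import *
delta([.525,-.1805,.0291])
"
```

```text
pos [ 0.5253 -0.1792  0.0399] t 14.57 F [ 0.5  0.3 -0.6] g 43.6
turn [ 0.1 -0.   0. ] shift [10.8 -0.2  1.3]
```

servo_tool(commands=[[[0,0,0,4,0,0,36],[0,0,0,7,0,0,36],[0,0,0,9,0,0,36],[0,0,0,10,0,0,36],[0,0,0,10.5,0,0,36]]])

```text
time: 15.2
position: [0.525, -0.1805, 0.0293]
tool_rot: [1.273, 1.166, -1.274]
ft_force: [-0.9, 0.7, -1.0]
grip_width: 0.497
```

servo_tool(commands=[[[0,0,0,0.5,0,0,36],[0,0,0,0.5,0,0,36]]])

```text
time: 15.45
position: [0.5252, -0.1805, 0.0291]
tool_rot: [1.273, 1.166, -1.273]
ft_force: [0.3, -0.7, 1.8]
grip_width: 0.501
```

Contact at 29.1 mm, as predicted. Releasing, then on to slim at (.513,.194). Grasp TCP about .033: lid excluded, and the tips clear the rim.

servo_tool(commands=[[[0,0,0,0,0,0,36],[0,0,0,0,0,0,45],[0,0,0,0,0,0,55],[0,0,0,0,0,0,70],[0,0,0,0,0,0,87]]])

```text
time: 16.08
position: [0.525, -0.1804, 0.0287]
tool_rot: [1.273, 1.167, -1.273]
ft_force: [-0.2, 1.1, -0.5]
grip_width: 0.773
```

servo_tool(commands=[[[0,0,0,0,0,0,87],[0,0,0,-20,0,0,87],[0,0,0,-60,0,0,87],[0,0,0,-110,0,0,87],[0,0,0,-145,0,0,87]]])

```text
time: 16.7
position: [0.5261, -0.1805, 0.1778]
tool_rot: [1.274, 1.163, -1.271]
ft_force: [0.7, -0.6, 0.0]
grip_width: 0.996
```

```bash
python3 -c "
from h import *
delta([.513,.194,.174])
"
```

```text
pos [ 0.5261 -0.1805  0.1778] t 16.7 F [ 0.7 -0.6  0. ] g 86.7
turn [ 0.   0.1 -0.2] shift [   3.1  -45.7 -371.9]
```

servo_tool(commands=[[[0,0,0,0,-2,-20,87],[0,0,0,0,-7,-60,87],[0,0,0,0,-13,-110,87],[0,0,0,0,-19,-160,87],[0,0,0,0,-26,-210,87]]])

```text
time: 17.32
position: [0.5165, 0.0335, 0.1737]
tool_rot: [1.272, 1.167, -1.273]
ft_force: [-0.1, 0.1, -0.5]
grip_width: 1.0
```

servo_tool(commands=[[[0,0,0,0,-6,-50,87],[0,0,0,0,-12,-100,87],[0,0,0,0,-17,-140,87],[0,0,0,0,-19,-160,87],[0,0,0,0,-19,-162,87]]])

```text
time: 17.95
position: [0.5112, 0.1966, 0.1736]
tool_rot: [1.27, 1.17, -1.27]
ft_force: [-0.1, 0.2, -0.7]
grip_width: 0.999
```

servo_tool(commands=[[[0,0,0,40,0,0,87],[0,0,0,80,0,0,87],[0,0,0,115,0,0,87],[0,0,0,135,0,0,87],[0,0,0,141,0,0,80]]])

```text
time: 18.58
position: [0.5122, 0.1931, 0.0318]
tool_rot: [1.273, 1.167, -1.276]
ft_force: [-0.9, -0.2, 0.5]
grip_width: 0.958
```

servo_tool(commands=[[[0,0,0,0,0,0,65],[0,0,0,0,0,0,50],[0,0,0,0,0,0,38],[0,0,0,0,0,0,28],[0,0,0,0,0,0,20]]])

```text
time: 19.2
position: [0.5128, 0.1941, 0.0329]
tool_rot: [1.273, 1.166, -1.273]
ft_force: [-0.3, -0.0, 0.0]
grip_width: 0.438
```

servo_tool(commands=[[[0,0,0,0,0,0,20],[0,0,0,0,0,0,20],[0,0,0,0,0,0,20]]])

```text
time: 19.58
position: [0.5127, 0.1941, 0.0327]
tool_rot: [1.273, 1.167, -1.273]
ft_force: [-0.7, 0.0, -0.2]
grip_width: 0.313
```

```bash
python3 -c "
from h import *
delta([.513,.194,.033])
b=grab('scene','s5')[90:320,110:430]
b=cv2.resize(b,None,fx=2.4,fy=2.4,interpolation=2)[:,:,::-1];cv2.imwrite('pics/c5.png',np.clip(b*1.6,0,255).astype(np.uint8))
"
```

```text
pos [0.5127 0.1941 0.0327] t 19.57 F [-0.7  0.  -0.2] g 27.2
turn [-0.  0. -0.] shift [-0.3  0.3  0.1]
```

View pics/c5.png

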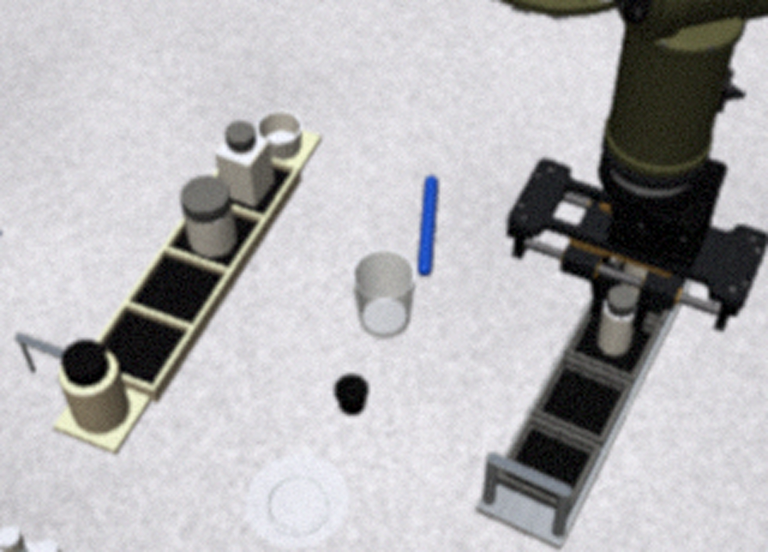

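Square and squat both stand upright in the first two compartments (crop about 240,165 and 210,215). Slim is gripped. Lifting it while I check offsets.

servo_tool(commands=[[[0,0,0,0,0,0,20],[0,0,0,-10,0,0,20],[0,0,0,-40,0,0,20],[0,0,0,-80,0,0,20],[0,0,0,-125,0,0,20]]])

```text
time: 20.25
position: [0.5122, 0.194, 0.1591]
tool_rot: [1.273, 1.167, -1.274]
ft_force: [-0.3, -1.1, -0.3]
grip_width: 0.306
```

```bash
python3 -c "
from h import *
delta([.593,-.184,.155])
S=np.array([[240,131],[207,193],[621,297]])/2.4+[110,90]
for p,z in zip(S,(.090,.076,.079)): print(cast('scene',p,z)[0].round(4))
b=grab('top','t5')[110:300,290:410]
b=cv2.resize(b,None,fx=3,fy=3,interpolation=2)[:,:,::-1];cv2.imwrite('pics/c6.png',np.clip(b*1.6,0,255).astype(np.uint8))
"
```

```text
pos [0.5122 0.194  0.1591] t 20.25 F [-0.3 -1.1 -0.3] g 26.7
turn [0. 0. 0.] shift [  4.1 113.4 369.5]
[ 0.4594 -0.1742  0.09  ]
[ 0.5266 -0.1766  0.076 ]
[0.5135 0.1947 0.079 ]
```

View pics/c6.png

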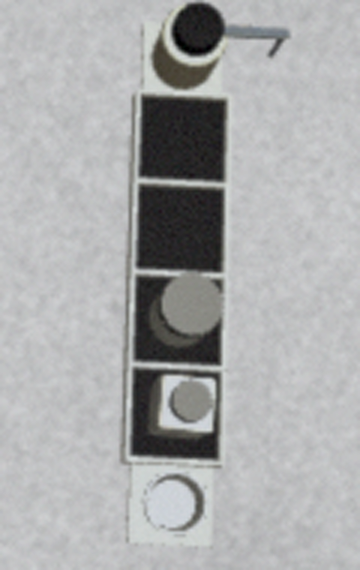

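servo_tool(commands=[[[0,0,0,0,6,20,20],[0,0,0,0,18,60,20],[0,0,0,0,32,105,20],[0,0,0,0,46,150,20],[0,0,0,0,60,195,20]]])

```text
time: 20.92
position: [0.5557, -0.0069, 0.1583]
tool_rot: [1.273, 1.166, -1.273]
ft_force: [1.4, 0.1, 0.1]
grip_width: 0.311
```

servo_tool(commands=[[[0,0,0,0,15,50,20],[0,0,0,0,30,100,20],[0,0,0,0,44,145,20],[0,0,0,0,52,170,20],[0,0,0,0,53,174,20]]])

```text
time: 21.55
position: [0.5929, -0.1846, 0.1575]
tool_rot: [1.275, 1.166, -1.275]
ft_force: [0.8, 0.0, -0.4]
grip_width: 0.312
```

servo_tool(commands=[[[0,0,0,30,0,0,20],[0,0,0,65,0,0,20],[0,0,0,95,0,0,20],[0,0,0,105,0,0,20],[0,0,0,105,0,0,20]]])

```text
time: 22.18
position: [0.5931, -0.1817, 0.053]
tool_rot: [1.272, 1.168, -1.272]
ft_force: [0.3, 0.4, -0.2]
grip_width: 0.31
```

```bash
python3 -c "
from h import *
delta([.593,-.184,.0317])
b=grab('scene','s7')[90:280,110:300]
b=cv2.resize(b,None,fx=3,fy=3,interpolation=2)[:,:,::-1];cv2.imwrite('pics/c7.png',np.clip(b*1.6,0,255).astype(np.uint8))
"
```

```text
pos [ 0.5931 -0.1817  0.053 ] t 22.18 F [ 0.3  0.4 -0.2] g 27.0
turn [ 0.1 -0.   0. ] shift [21.3  0.1  2.3]
```

View pics/c7.png

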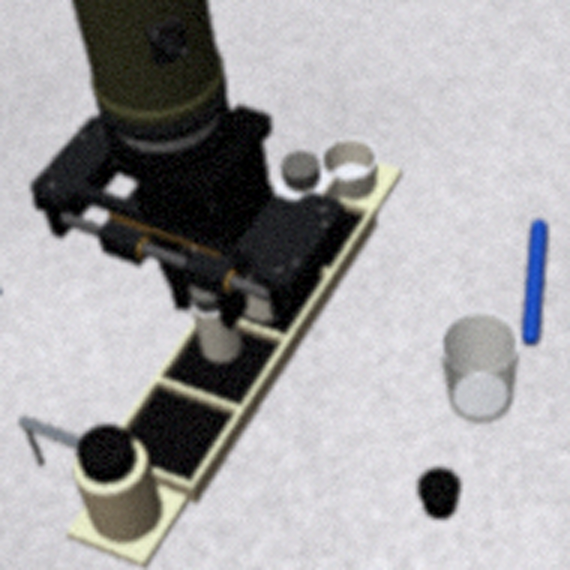

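Slim is held upright over compartment 3 (crop about 220,340). Setting down.

servo_tool(commands=[[[0,0,0,10,0,1,20],[0,0,0,17,0,1,20],[0,0,0,19,0,1,20],[0,0,0,20,0,1,20],[0,0,0,20.5,0,1,20]]])

```text
time: 22.85
position: [0.593, -0.1845, 0.0324]
tool_rot: [1.273, 1.166, -1.273]
ft_force: [0.0, 0.2, 0.6]
grip_width: 0.313
```

servo_tool(commands=[[[0,0,0,0.5,0,0,20],[0,0,0,0.5,0,0,20]]])

```text
time: 23.1
position: [0.593, -0.1844, 0.0318]
tool_rot: [1.273, 1.166, -1.273]
ft_force: [-0.4, -0.3, -1.2]
grip_width: 0.311
```

servo_tool(commands=[[[0,0,0,0.5,0,0,20],[0,0,0,0.7,0,0,20],[0,0,0,0.7,0,0,20]]])

```text
time: 23.48
position: [0.5934, -0.1844, 0.0317]
tool_rot: [1.273, 1.166, -1.273]
ft_force: [0.3, 0.9, 4.0]
grip_width: 0.31
```

servo_tool(commands=[[[0,0,0,-0.5,0,0,20],[0,0,0,-0.5,0,0,28],[0,0,0,-0.5,0,0,40],[0,0,0,-0.5,0,0,65],[0,0,0,-0.5,0,0,87]]])

```text
time: 24.1
position: [0.5926, -0.1845, 0.0312]
tool_rot: [1.273, 1.167, -1.274]
ft_force: [-0.6, 0.1, 0.7]
grip_width: 0.577
```

servo_tool(commands=[[[0,0,0,0,0,0,87],[0,0,0,-20,0,0,87],[0,0,0,-60,0,0,87],[0,0,0,-110,0,0,87],[0,0,0,-145,0,0,87]]])

```text
time: 24.72
position: [0.5941, -0.1843, 0.1809]
tool_rot: [1.274, 1.163, -1.271]
ft_force: [0.4, -0.2, -0.5]
grip_width: 0.992
```

```bash
python3 -c "
from h import *
delta([.446,.202,.176])
"
```

```text
pos [ 0.5941 -0.1843  0.1809] t 24.73 F [ 0.4 -0.2 -0.5] g 86.3
turn [ 0.   0.1 -0.2] shift [   3.7 -181.1 -371.9]
```

servo_tool(commands=[[[0,0,0,0,-10,-20,87],[0,0,0,0,-29,-60,87],[0,0,0,0,-53,-110,87],[0,0,0,0,-77,-160,87],[0,0,0,0,-100,-205,87]]])

```text
time: 25.35
position: [0.5094, 0.0315, 0.1763]
tool_rot: [1.271, 1.168, -1.273]
ft_force: [-0.8, 0.3, -0.2]
grip_width: 1.0
```

servo_tool(commands=[[[0,0,0,0,-24,-50,87],[0,0,0,0,-48,-100,87],[0,0,0,0,-70,-145,87],[0,0,0,0,-80,-165,87],[0,0,0,0,-81,-167,87]]])

```text
time: 25.98
position: [0.4433, 0.204, 0.1763]
tool_rot: [1.269, 1.169, -1.27]
ft_force: [0.4, 0.0, 0.3]
grip_width: 0.998
```

```bash
python3 -c "
from h import *
delta([.446,.202,.045])
b=grab('scene','s8')[90:320,110:430]
b=cv2.resize(b,None,fx=2.4,fy=2.4,interpolation=2)[:,:,::-1];cv2.imwrite('pics/c8.png',np.clip(b*1.6,0,255).astype(np.uint8))
"
```

```text
pos [0.4433 0.204  0.1763] t 25.98 F [0.4 0.  0.3] g 86.8
turn [0.3 0.  0. ] shift [131.4   2.9   1.7]
```

View pics/c8.png

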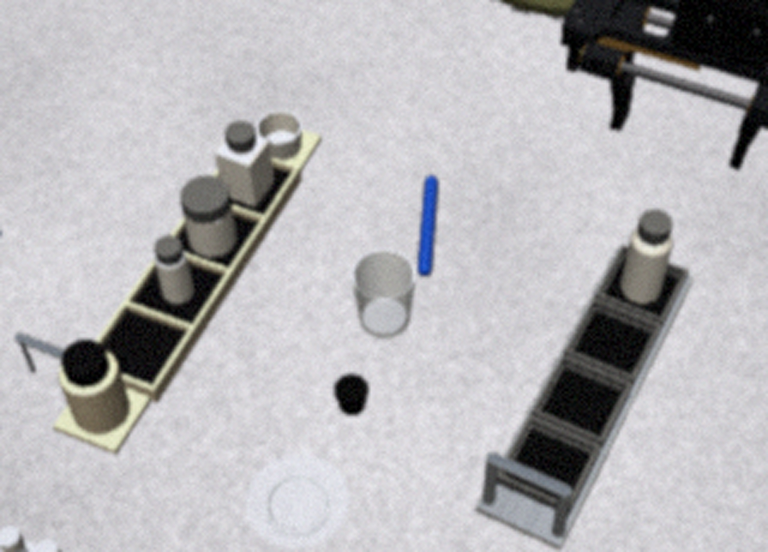

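Three bottles are standing in the tray (crop about 245,165, 210,220 and 173,275). Tall is alone in the rack (648,260), so I'm descending on it.

servo_tool(commands=[[[0,0,0,30,0,0,87],[0,0,0,70,0,0,87],[0,0,0,105,0,0,87],[0,0,0,125,0,0,87],[0,0,0,130,0,0,80]]])

```text
time: 26.65
position: [0.4447, 0.2009, 0.0455]
tool_rot: [1.273, 1.167, -1.276]
ft_force: [-0.3, 0.5, 0.2]
grip_width: 0.955
```

servo_tool(commands=[[[0,0,0,0,0,0,65],[0,0,0,0,0,0,50],[0,0,0,0,0,0,40],[0,0,0,0,0,0,30],[0,0,0,0,0,0,28]]])

```text
time: 27.28
position: [0.4452, 0.202, 0.0467]
tool_rot: [1.273, 1.166, -1.273]
ft_force: [0.3, -0.8, -0.8]
grip_width: 0.436
```

servo_tool(commands=[[[0,0,0,0,0,0,28],[0,0,0,0,0,0,28],[0,0,0,0,0,0,28]]])

```text
time: 27.65
position: [0.4452, 0.2021, 0.0466]
tool_rot: [1.273, 1.166, -1.273]
ft_force: [-0.3, -0.1, 2.2]
grip_width: 0.4
```

servo_tool(commands=[[[0,0,0,0,0,0,28],[0,0,0,-10,0,0,28],[0,0,0,-40,0,0,28],[0,0,0,-80,0,0,28],[0,0,0,-125,0,0,28]]])

```text
time: 28.28
position: [0.4443, 0.2018, 0.1726]
tool_rot: [1.272, 1.167, -1.274]
ft_force: [1.2, 0.1, -0.4]
grip_width: 0.4
```

servo_tool(commands=[[[0,0,0,0,13,20,28],[0,0,0,0,40,60,28],[0,0,0,0,67,100,28],[0,0,0,0,98,145,28],[0,0,0,0,129,191,28]]])

```text
time: 28.9
position: [0.5574, -0.001, 0.1719]
tool_rot: [1.273, 1.166, -1.273]
ft_force: [0.4, -0.4, -1.8]
grip_width: 0.4
```

servo_tool(commands=[[[0,0,0,0,30,44,28],[0,0,0,0,60,88,28],[0,0,0,0,90,132,28],[0,0,0,0,112,168,28],[0,0,0,0,120,178,28]]])

```text
time: 29.52
position: [0.6607, -0.1918, 0.1706]
tool_rot: [1.276, 1.165, -1.278]
ft_force: [0.2, -0.5, -1.3]
grip_width: 0.403
```

servo_tool(commands=[[[0,0,0,0,0,0,28],[0,0,0,30,0,0,28],[0,0,0,60,0,0,28],[0,0,0,80,0,0,28],[0,0,0,80,0,0,28]]])

```text
time: 30.15
position: [0.6595, -0.1858, 0.0902]
tool_rot: [1.271, 1.17, -1.274]
ft_force: [-0.5, 0.5, -0.9]
grip_width: 0.402
```

```bash
python3 -c "
from h import *
delta([.661,-.188,.0456])
b=grab('scene','s9')[90:280,110:300]
b=cv2.resize(b,None,fx=3,fy=3,interpolation=2)[:,:,::-1];cv2.imwrite('pics/c9.png',np.clip(b*1.6,0,255).astype(np.uint8))
"
```

```text
pos [ 0.6595 -0.1858  0.0902] t 30.15 F [-0.5  0.5 -0.9] g 35.0
turn [ 0.1 -0.   0.2] shift [44.6  1.8  2.1]
```

View pics/c9.png

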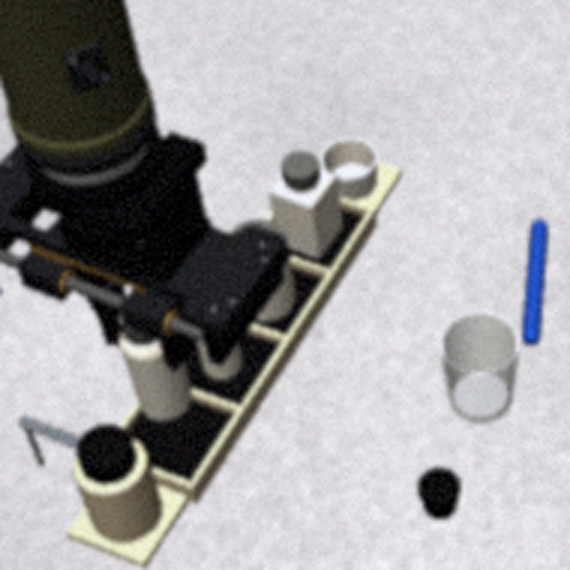

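Tall is held upright over compartment 4 (crop about 160,380), clear of the tower. Lowering.

servo_tool(commands=[[[0,0,0,15,1,0,28],[0,0,0,30,1,0,28],[0,0,0,38,1,0,28],[0,0,0,42,1,0,28],[0,0,0,43,1,0,28]]])

```text
time: 30.82
position: [0.6619, -0.1874, 0.0483]
tool_rot: [1.273, 1.167, -1.274]
ft_force: [0.2, 0.2, -2.1]
grip_width: 0.4
```

servo_tool(commands=[[[0,0,0,0.5,0,0,28],[0,0,0,0.5,0,0,28]]])

```text
time: 31.08
position: [0.6622, -0.1875, 0.0485]
tool_rot: [1.273, 1.166, -1.273]
ft_force: [0.0, 0.1, -1.8]
grip_width: 0.4
```

servo_tool(commands=[[[0,0,0,1,-0.5,0,28],[0,0,0,2,-0.5,0,28],[0,0,0,2.5,-0.5,0,28],[0,0,0,2.5,-0.5,0,28]]])

```text
time: 31.58
position: [0.6615, -0.1874, 0.0458]
tool_rot: [1.273, 1.166, -1.273]
ft_force: [-0.3, 0.7, -0.0]
grip_width: 0.405
```

servo_tool(commands=[[[0,0,0,0.5,0,0,28],[0,0,0,0.5,0,0,28]]])

```text
time: 31.82
position: [0.6618, -0.1875, 0.0457]
tool_rot: [1.273, 1.166, -1.273]
ft_force: [-0.8, 0.7, 4.2]
grip_width: 0.398
```

Contact. Releasing, then retreating up and away.

servo_tool(commands=[[[0,0,0,-0.5,0,0,28],[0,0,0,-0.5,0,0,36],[0,0,0,-0.5,0,0,48],[0,0,0,-0.5,0,0,70],[0,0,0,-0.5,0,0,87]]])

```text
time: 32.45
position: [0.6612, -0.1874, 0.0452]
tool_rot: [1.273, 1.167, -1.274]
ft_force: [0.2, 0.3, 1.0]
grip_width: 0.667
```

servo_tool(commands=[[[0,0,0,0,0,0,87],[0,0,0,-20,0,0,87],[0,0,0,-60,0,0,87],[0,0,0,-110,0,0,87],[0,0,0,-145,0,0,87]]])

```text
time: 33.08
position: [0.6625, -0.1872, 0.1951]
tool_rot: [1.274, 1.163, -1.27]
ft_force: [1.1, -0.7, -0.5]
grip_width: 1.0
```

servo_tool(commands=[[[0,0,0,0,-10,-40,87],[0,0,0,0,-20,-90,87],[0,0,0,0,-30,-140,87],[0,0,0,0,-40,-190,87],[0,0,0,0,-50,-240,87]]])

```text
time: 33.7
position: [0.6327, 0.0579, 0.1925]
tool_rot: [1.274, 1.165, -1.272]
ft_force: [1.0, -0.1, 0.5]
grip_width: 0.999
```

servo_tool(commands=[[[0,0,0,0,-5,-40,87],[0,0,0,0,-10,-80,87],[0,0,0,0,-10,-100,87],[0,0,0,0,-10,-100,87]]])

```text
time: 34.2
position: [0.6314, 0.158, 0.1913]
tool_rot: [1.272, 1.168, -1.271]
ft_force: [0.1, -0.5, -0.5]
grip_width: 0.999
```

```bash
python3 -c "
from h import *
delta([.661,-.188,.0456])
a=grab('scene','s10')[120:280,120:260];b=grab('top','t10')[110:300,290:410]
a=cv2.resize(a,None,fx=3,fy=3,interpolation=2);b=cv2.resize(b,None,fx=480/190,fy=480/190,interpolation=2)
cv2.imwrite('pics/c10.png',np.clip(np.hstack([a,b])[:,:,::-1]*1.6,0,255).astype(np.uint8))
"
```

```text
pos [0.6314 0.158  0.1913] t 34.2 F [ 0.1 -0.5 -0.5] g 87.0
turn [ 0.1 -0.  -0. ] shift [145.7  58.7 342.3]
```

View pics/c10.png

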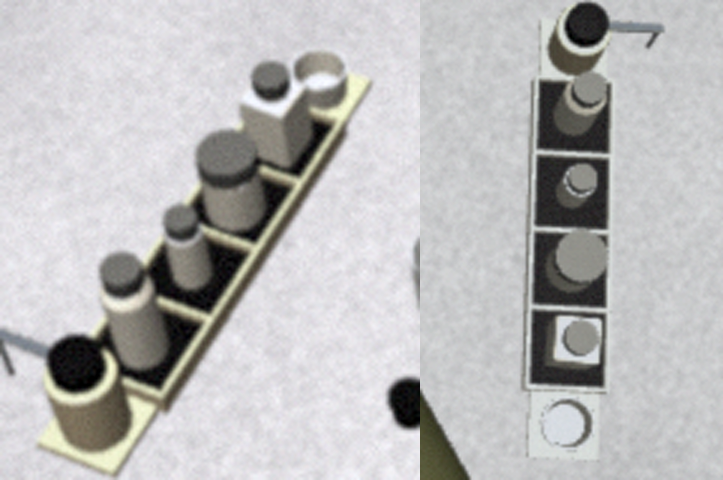

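All four stand upright in their compartments. In order from the tower end (scene crop) they are tall (140,330), slim (190,265), squat (235,205) and square (280,140), with the gripper clear.

```bash
python3 -c "
from bench import close_job
print(close_job())"
```

```text
the job is handed in; nothing more can be done
None
```

All four bottles are in the feed tray in reverse order, and I handed the job in at about 34 s of the 115 s allowed. Square is farthest from the tower (beside the waste cup), then squat, then slim, and tall is next to the tower. I lowered each bottle until I felt floor contact and then let go. For square I overshot a little, so it was pressed down at about 14 N before I backed off.

- **Final check:** the last pictures from both cameras show every bottle upright in its own compartment, clear of the ribs, and the gripper well away. I measured square and squat after placing, and they came out 2 to 4 mm from where I aimed. I judged slim and tall by eye and from the arm's position at release.
- **Disagreements:** the two cameras differed by 4 to 7 mm on the bottles' starting positions, so I used the average. The gripper read about 1 mm under the true diameter on slim and tall, but neither slipped.

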